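Take the transport lock out of the control unit

TASK

Take the flat-headed steel lock bracket out of the metal control unit: turn it while its foot is still under the guard plate until the foot lines up with the opening, then lift it straight out. Stand it upright on its foot in the wide compartment of the white parts tray, and leave the round-knobbed bracket where it is.

Things in the scene. Friction and masses are not known exactly. Their poses are not given: they have to be found in the camera images.
- lock_bracket: Bracket to remove: steel, 0.2-0.4 kg, upright inverted T, 93 mm tall. Origin: centre of foot's underside, z up. Foot 76 (x) x 20 (y) x 10 mm; stem 24 (x) x 10 (y) mm; flat head 34 (x) x 10 (y) mm, from 53 to 93 mm up: grip across the 10 mm. Same if turned 180 degrees. Starts loose on the housing's inner floor, foot 60-90 degrees across the opening, head above the guard plate.
- knob_bracket: Bracket to leave alone: steel, same 76 x 20 x 10 mm foot (long along x), round 12 mm stem, round knob 32 mm in diameter from 68 to 93 mm up. Origin: centre of the foot's underside. Stands loose in the other opening of the same guard plate; which opening holds which bracket varies.
- housing: Fixed steel control-unit housing, 190 (x) x 250 (y) x 88 mm high; origin: centre of underside, on the table. Top: guard plate, 84 to 88 mm up, two openings 100 (x) x 48 (y) mm centred at y = -65 and +65 mm, x = 0. Inner floor 50 mm up: a foot on it can turn and has 24 mm to rise to the plate. A foot passes if centred within 8 mm and within 10 degrees of housing x. A loose fitting lies on it.
- tray_bay (a point): Floor centre of the wide, empty compartment of the fixed white parts tray, 5 mm above the table; z up. Compartment 141 (x) x 132 (y) mm, walls up to 30 mm above the table. Beyond its +x wall is a narrow compartment with brass fittings. Tray and housing may be on either side of the table.
Things that resemble listed ones, but are neither listed nor needed, are in the scene too. Leave any green look-alike of the lock_bracket alone.

How it is judged:
By the outcome, as a careful person would: the job done as asked, in the order asked, and still so for the second after the job is handed in, with the robot touching nothing.
It also fails if it takes over 51 s, if anything falls off the work surface, if the arm or the gripper's body presses on something with over 40 N, if the wrist force passes 120 N, or if a joint passes its speed limit or range.

ROBOT

A 7-joint arm with a two-finger parallel gripper is mounted at the origin on the work surface. World frame = base frame: x ahead of the robot, y to its left, z up, the work surface at z = 0. Lengths are in m, angles in rad, forces in N, time in s.
With the tool pointing down it reaches from about 0.425 to 0.95 m from the base axis. Payload 4.7 kg.
Tool frame: the origin (TCP) lies on the centre line of the jaws, within the pads' length; the fingertips stand 22 mm ahead of it and the grasp point (between the pads) lies 3 mm ahead of it; z points along the fingers, y is the line along which they close (so a half turn about z gives the same grasp; the last joint's range is limited). The gripper opens to 87 mm and grips with 3 to 60 N. Pads are 19 mm wide; open, the fingers measure 117 mm over their backs; the gripper's body (75 mm by 190 mm) begins 51 mm behind the grasp point.
Start: joints at [-1.379, 0.469, -0.049, 1.532, 0.024, 1.141, -0.082], TCP at [0.148, 0.659, 0.245] pointing down, gripper open.
Joint ranges: [-2.59, 2.59], [-0.33, 1.99], [-1.39, 1.29], [0.1, 2.45], [-1.04, 4.18], [0.21, 1.99], [-2.66, 2.66]. Speed limits (rad/s): [2.57, 2.57, 3.14, 3.14, 3.14, 3.14, 3.14].

INTERFACE

Orientations are given as a 3x3 rotation matrix whose columns are the frame's x, y, z axes.
In Python, from bench import get_state, snapshot, sign_off gives the robot as it stands.
- The arm moves only by the tool servo_tool, never from a script. Its argument "rows" is a list of rows, each an object with "slide": the shift along the tool's x, y, z in m, a list of three; "spin": the turn about the tool's z in degrees; "hand": the opening, from 0 (shut) to 1 (fully open). A call has 1 to 20 rows; each row is the pose to reach, as a shift and turn from the pose commanded when the call began, along the tool's axes at that moment; what a row does not reach only later rows make up. A row lasts 1/12 s, in which the tool goes at most 41.7 mm and 7.16 degrees, less where a joint would pass 70% of its speed; a pose out of reach is approached as far as the arm can. A call with a gripper value outside its range is refused whole. The fingers move at their own pace and stop on an object; "grip_force" is the grip in N (left out, the last holds). Time passes only in rows, so rows that repeat a pose let the fingers close. It gives the time, the measured TCP pose, the force, the opening and the grip force at its end, in the units of the state.
- get_state(): the state, without advancing time (a new reading comes with each control period).
- snapshot(name): name is "scene" or "top" or "wrist"; returns a dict with "pixels" (400x640x3 uint8, red, green, blue), "intrinsics" (3x3 intrinsics, pixels), "distortion" ([k1, k2, p1, p2, k3] as OpenCV has them; the pictures are not rectified), "rvec" (rotation vector, rad) and "tvec" (3), from world to camera coordinates, as OpenCV has them. Camera axes: x right, y down, z forward; pixel columns grow to the right and rows downward; lengths in m; the calibration is good to about 2 mm. A picture is of the moment at which its call begins. There is no depth.
- sign_off(): hands the job in; it is judged then, once.
The state is a dict: "time_s": time; "joints": joint angles; "joint_vel": joint speeds; "effort": joint torques, N m; "ee_pos": TCP position; "tool_rot": TCP orientation; "force": force on the tool from outside, world axes, zero at the start; "moment": the same for the moment, N m; "width": finger opening in m; "gripper_force": force on a finger pad.
Only numpy, scipy, OpenCV 4.12 (cv2) and the standard library are available. Lean on these libraries where they do the work, as an engineer would, in place of code of your own. Each camera call takes 0.05 s, during which the arm holds its last target. There are 200 camera calls.

## Working session

There is one attempt and no reset: what is moved stays moved. The work goes in short steps, Python scripts to look and compute and a tool call to move; the robot and the scene stay as the last step left them, time stands still between calls to the robot, and variables do not carry over. Pictures are saved under pics/ and viewed, at most 10 in all, crops included, and the job is handed in when it is done.

Besides the shell and the picture viewer there is one more tool, called by a JSON object that holds its "api" and its "payload", one argument or row to a line. servo_tool: Moves the arm, as the interface text tells. Its arguments: {"type":"object","properties":{"rows":{"type":"array","items":{"type":"object","properties":{"slide":{"type":"array","items":{"type":"number"}},"spin":{"type":"number"},"hand":{"type":"number"}}}},"grip_force":{"type":"number"}},"required":["rows"]}

```bash
mkdir -p pics; cat > h.py <<'E'
import numpy as np, cv2, pickle
from bench import get_state, snapshot, sign_off
def snap(name, tag):
    s=snapshot(name); cv2.imwrite(f'pics/{tag}.png', s['pixels'][:,:,::-1]); pickle.dump(s,open(f'{tag}.pkl','wb')); return s
def load(tag): return pickle.load(open(f'{tag}.pkl','rb'))
def ray(s,uv,z):
    uv=np.array(uv,float).reshape(-1,1,2)
    n=cv2.undistortPoints(uv,np.array(s['intrinsics']),np.array(s['distortion'])).reshape(-1,2)
    R=cv2.Rodrigues(np.array(s['rvec'],float))[0]; t=np.array(s['tvec'],float).ravel()
    c=-R.T@t; d=np.c_[n,np.ones(len(n))]@R
    return c+d*((z-c[2])/d[:,2])[:,None]
def proj(s,P):
    return cv2.projectPoints(np.array(P,float).reshape(-1,1,3),np.array(s['rvec'],float),np.array(s['tvec'],float),np.array(s['intrinsics']),np.array(s['distortion']))[0].reshape(-1,2)
E
python3 - <<'E'
from h import *
a=snap('top','top0');b=snap('scene','scene0')
st=get_state();print(st['time_s'],st['ee_pos'],st['tool_rot'],st['force'],st['width'])
E
```

```text
0.1 [0.14770957 0.65813907 0.24358242] [[-9.75729305e-01  2.18979963e-01 -3.15089949e-04]
 [ 2.18980176e-01  9.75727725e-01 -1.75783968e-03]
 [-7.74896696e-05 -1.78417415e-03 -9.99998405e-01]] [-1.62366485  0.04894078 -0.13834676] 0.08705720431460212
```

View pics/top0.png

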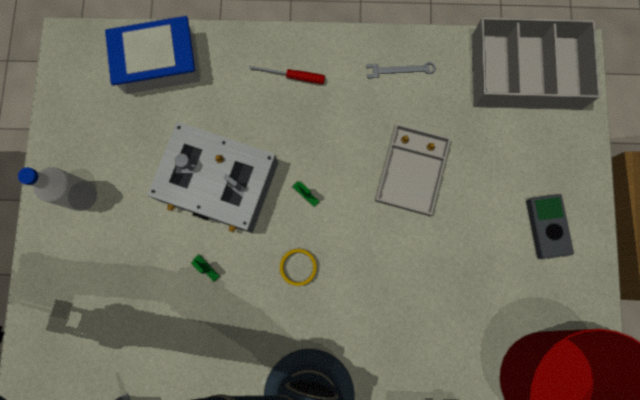

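View pics/scene0.png

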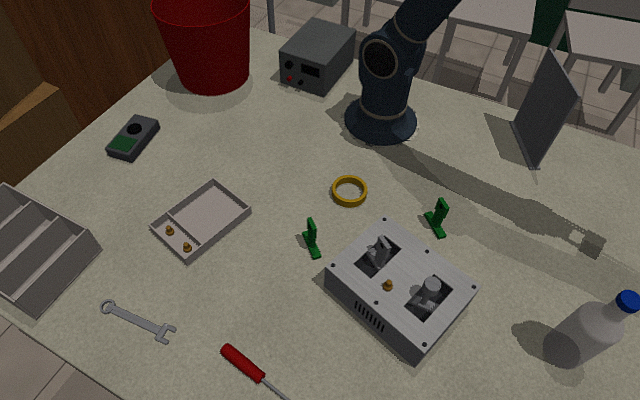

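The top view shows the housing at about (213,178), the white tray with its wide bay at (412,182), and brass fittings at (405,139) and (431,147). Lock bracket candidates:
- Steel flat head in an opening at top (237,183).
- Steel round knob at (182,160).
- Green look-alikes at (306,193) and (205,268).

The steel flat head fits the description. I'll confirm it in one enlarged crop.

```bash
python3 - <<'E'
from h import *
a=load('top0')['pixels'];b=load('scene0')['pixels']
A=cv2.resize(a[115:245,140:290],None,fx=2.6,fy=2.6,interpolation=3)   # origin 140,115
B=cv2.resize(b[210:365,320:485],None,fx=2.4,fy=2.4,interpolation=3)
c=np.zeros((380,390+396,3),np.uint8);c[:A.shape[0],:A.shape[1]]=A;c[:B.shape[0],390:390+B.shape[1]]=B
cv2.imwrite('pics/crop1.png',c[:,:,::-1])
s=load('top0')
for z,p in((.088,[(177,126),(275,155),(153,192),(245,227)]),(.03,[(397,126),(450,141),(376,200),(434,214)])):
    print(ray(s,p,z).round(3))
E
```

```text
[[0.621 0.33  0.088]
 [0.556 0.093 0.088]
 [0.46  0.375 0.088]
 [0.384 0.155 0.088]]
[[ 0.653 -0.202  0.03 ]
 [ 0.618 -0.334  0.03 ]
 [ 0.464 -0.152  0.03 ]
 [ 0.433 -0.292  0.03 ]]
```

View pics/crop1.png

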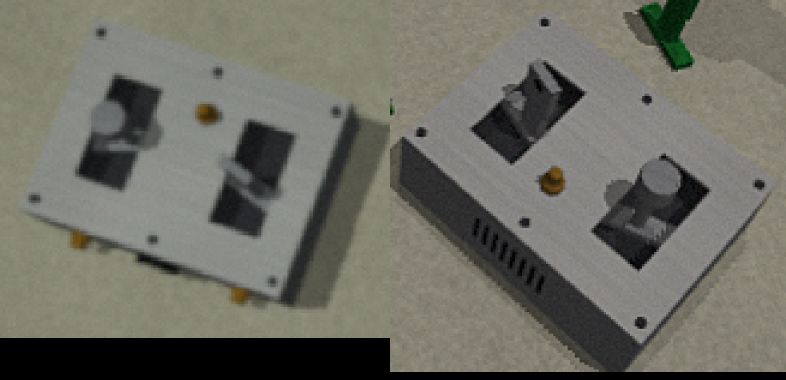

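The crop confirms it: the flat steel head is at top px (237,183) in the right-hand opening, the round knob is in the left one, and a brass fitting lies between them on the plate. Next I'll fit the housing and rough bracket pose.

```bash
python3 - <<'E'
from h import *
s=load('top0');S=load('scene0')
T=lambda q:np.array(q)/2.6+[140,115]
C=lambda q:(np.array(q)-[390,0])/2.4+[320,210]
o=lambda s,p:ray(s,p,.088)[:,:2]
for n,s_,f,l,k,scr in(('top',s,T,[(247,120),(296,135),(260,237),(209,222)],[(115,75),(161,89),(125,190),(76,175)],[(101,32),(336,111),(35,198),(272,281)]),
  ('scene',S,C,[(585,93),(540,62),(472,127),(517,163)],[(664,154),(710,190),(640,270),(592,230)],[(545,22),(759,184),(421,132),(641,322)])):
    for nm,q in(('lock',l),('knob',k),('screws',scr)):
        p=o(s_,f(q)); e=[np.linalg.norm(p[i]-p[i-1]) for i in range(4)]; r=cv2.minAreaRect((p*1000).astype(np.float32))
        print(n,nm,p.mean(0).round(4),np.round(e,3),np.round(r[1],0),r[2])
print('head top ends scene',ray(S,C([(535,65),(556,95)]),.143).round(4))
print('head top ends top',ray(s,T([(225,160),(250,178)]),.143).round(4))
p=ray(s,[(397,126),(450,141),(376,200),(434,214)],.03)
print(np.linalg.norm(p[0]-p[1]),np.linalg.norm(p[0]-p[2]))
E
```

```text
top lock [0.4851 0.1782] [0.099 0.047 0.098 0.048] [48. 99.] 73.62712860107422
top knob [0.5247 0.302 ] [0.098 0.045 0.098 0.047] [47. 98.] 74.39806365966797
top screws [0.5054 0.2406] [0.282 0.23  0.281 0.228] [230. 164.] 72.47168731689453
scene lock [0.4873 0.182 ] [0.094 0.048 0.092 0.049] [49. 94.] 74.1538314819336
scene knob [0.5264 0.3063] [0.097 0.046 0.097 0.047] [47. 97.] 72.86284637451172
scene screws [0.5064 0.2436] [0.282 0.229 0.282 0.23 ] [230. 164.] 72.65856170654297
head top ends scene [[0.4784 0.1758 0.143 ]
 [0.4972 0.2018 0.143 ]]
head top ends top [[0.4895 0.1929 0.143 ]
 [0.4743 0.1706 0.143 ]]
0.13632212013334824 0.19535802704514726
```

{"api": "servo_tool", "payload": {
  "rows": [
    {"slide": [-0.03,-0.027,0],"spin": -4,"hand": 1},
    {"slide": [-0.06,-0.054,0],"spin": -9,"hand": 0.8},
    {"slide": [-0.09,-0.08,0],"spin": -14,"hand": 0.7},
    {"slide": [-0.12,-0.107,0],"spin": -19,"hand": 0.5},
    {"slide": [-0.15,-0.134,0],"spin": -24,"hand": 0.5},
    {"slide": [-0.18,-0.161,0],"spin": -29,"hand": 0.5},
    {"slide": [-0.21,-0.188,0],"spin": -34,"hand": 0.5},
    {"slide": [-0.24,-0.214,0],"spin": -39,"hand": 0.5},
    {"slide": [-0.27,-0.241,0],"spin": -44,"hand": 0.5},
    {"slide": [-0.3,-0.268,0],"spin": -49,"hand": 0.5},
    {"slide": [-0.33,-0.295,0],"spin": -54,"hand": 0.5},
    {"slide": [-0.36,-0.321,0],"spin": -59,"hand": 0.5},
    {"slide": [-0.39,-0.348,0],"spin": -63,"hand": 0.5},
    {"slide": [-0.415,-0.371,0],"spin": -67,"hand": 0.5},
    {"slide": [-0.43,-0.384,0],"spin": -67,"hand": 0.5},
    {"slide": [-0.435,-0.388,0],"spin": -67,"hand": 0.5},
    {"slide": [-0.435,-0.388,0],"spin": -67,"hand": 0.5},
    {"slide": [-0.435,-0.388,0],"spin": -67,"hand": 0.5},
    {"slide": [-0.435,-0.388,0],"spin": -67,"hand": 0.5}
  ]
}}

```text
time_s: 1.68
ee_pos: [0.4861, 0.1868, 0.2443]
tool_rot: [[-0.58, -0.814, -0.001], [-0.814, 0.58, 0.001], [-0.0, 0.001, -1.0]]
force: [-0.5, -0.6, 0.9]
width: 0.0434
gripper_force: 0.0
```

```bash
python3 - <<'E'
from h import *
a=snap('wrist','w1')
st=get_state();R=np.array(st['tool_rot']);print(st['time_s'],st['ee_pos'],R.round(4),st['joints'],st['width'])
print(proj(a,[[.487,.182,.143],[.52,-.24,.005]]))
s=load('top0')
m=cv2.inRange(s['pixels'],(150,140,130),(255,255,255))
n,l,stt,c=cv2.connectedComponentsWithStats(m)
for i in range(1,n):
    if stt[i,4]>300: print(stt[i],c[i])
E
```

```text
1.7333 [0.48613532 0.18677355 0.24440686] [[-5.800e-01 -8.146e-01 -7.000e-04]
 [-8.146e-01  5.800e-01  6.000e-04]
 [-1.000e-04  9.000e-04 -1.000e+00]] [-0.46953462  0.21718868  0.02604945  1.89816049 -0.00756981  1.02669917
  2.08269511] 0.04342983944253268
[[ 308.16459361  202.5970213 ]
 [  53.65360636 -126.04782475]]
```

View pics/w1.png

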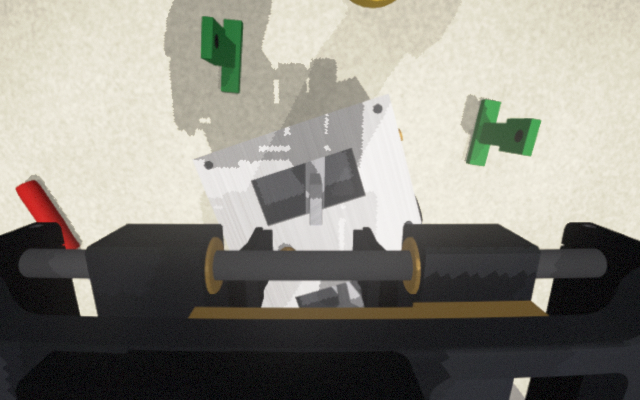

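The wrist view shows the head upright between the fingers, around (316,155)-(316,225), across the opening with corners near (252,181), (352,149), (365,196) and (268,224). I'll enlarge it.

```bash
python3 - <<'E'
from h import *
a=load('w1')['pixels'][140:235,240:380]
cv2.imwrite('pics/w1c.png',cv2.resize(a,None,fx=5,fy=5,interpolation=3)[:,:,::-1])
E
```

```text
(no output)
```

View pics/w1c.png

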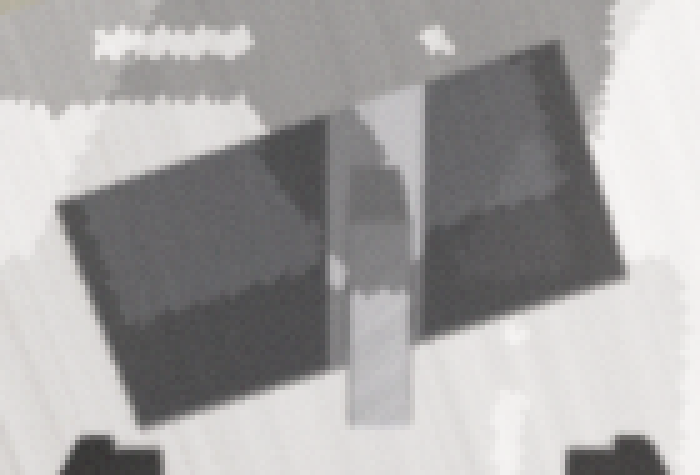

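```bash
python3 - <<'E'
from h import *
s=load('w1');f=lambda q:(np.array(q)+.0)/5+[240,140]
h=ray(s,f([(347,425),(411,425),(409,222),(351,222)]),.143)
print(h.round(4),h.mean(0).round(4),[np.linalg.norm(h[i]-h[i-1]).round(4) for i in range(4)])
A=lambda d:np.degrees(np.arctan2(d[1],d[0])).round(1)
print('head ang',A((h[0]+h[1]-h[2]-h[3])), A(h[0]-h[3]),A(h[1]-h[2]))
o=ray(s,f([(57,203),(558,41),(625,275),(143,428)]),.088)
print('open',o.mean(0).round(4),[np.linalg.norm(o[i]-o[i-1]).round(4) for i in range(4)],A(o[0]-o[1]),A(o[3]-o[2]))
F=ray(s,f([(328,125),(425,90),(331,365),(415,340)]),.060)
print('foot edges',A(F[2]-F[0]),A(F[3]-F[1]),F.round(4))
E
```

```text
[[0.497  0.1976 0.143 ]
 [0.4886 0.2036 0.143 ]
 [0.4699 0.1763 0.143 ]
 [0.4772 0.1711 0.143 ]] [0.4832 0.1871 0.143 ] [np.float64(0.0331), np.float64(0.0102), np.float64(0.0331), np.float64(0.009)]
head ang 54.5 53.4 55.5
open [0.4871 0.1818 0.088 ] [np.float64(0.0474), np.float64(0.099), np.float64(0.0467), np.float64(0.0986)] -17.5 -17.2
foot edges 55.0 52.8 [[0.4794 0.1651 0.06  ]
 [0.4591 0.1708 0.06  ]
 [0.5088 0.2071 0.06  ]
 [0.4911 0.213  0.06  ]]
```

{"api": "servo_tool", "payload": {
  "rows": [
    {"slide": [0.002,0.0025,0.02],"spin": 0,"hand": 0.5},
    {"slide": [0.002,0.0025,0.045],"spin": 0,"hand": 0.5},
    {"slide": [0.002,0.0025,0.07],"spin": 0,"hand": 0.5},
    {"slide": [0.002,0.0025,0.09],"spin": 0,"hand": 0.5},
    {"slide": [0.002,0.0025,0.105],"spin": 0,"hand": 0.5},
    {"slide": [0.002,0.0025,0.115],"spin": 0,"hand": 0.5},
    {"slide": [0.002,0.0025,0.119],"spin": 0,"hand": 0.5},
    {"slide": [0.002,0.0025,0.119],"spin": 0,"hand": 0.5},
    {"slide": [0.002,0.0025,0.119],"spin": 0,"hand": 0.5}
  ]
}}

```text
time_s: 2.48
ee_pos: [0.4843, 0.1853, 0.1262]
tool_rot: [[-0.582, -0.813, 0.001], [-0.813, 0.582, 0.001], [-0.001, -0.0, -1.0]]
force: [-0.1, -0.1, 0.9]
width: 0.0437
gripper_force: 0.0
```

{"api": "servo_tool", "payload": {
  "rows": [
    {"slide": [0,0,0],"spin": 0,"hand": 0.3},
    {"slide": [0,0,0],"spin": 0,"hand": 0.2},
    {"slide": [0,0,0],"spin": 0,"hand": 0.1},
    {"slide": [0,0,0],"spin": 0,"hand": 0},
    {"slide": [0,0,0],"spin": 0,"hand": 0},
    {"slide": [0,0,0],"spin": 0,"hand": 0},
    {"slide": [0,0,0],"spin": 0,"hand": 0},
    {"slide": [0,0,0],"spin": 0,"hand": 0}
  ],
  "grip_force": 45
}}

```text
time_s: 3.15
ee_pos: [0.484, 0.1846, 0.1255]
tool_rot: [[-0.583, -0.813, -0.0], [-0.813, 0.583, 0.0], [0.0, 0.0, -1.0]]
force: [-0.6, 0.4, 1.2]
width: 0.0099
gripper_force: 45.0
```

{"api": "servo_tool", "payload": {
  "rows": [
    {"slide": [0,0,-0.003],"spin": 0,"hand": 0},
    {"slide": [0,0,-0.006],"spin": 0,"hand": 0},
    {"slide": [0,0,-0.009],"spin": 0,"hand": 0},
    {"slide": [0,0,-0.009],"spin": 3,"hand": 0},
    {"slide": [0,0,-0.009],"spin": 8,"hand": 0},
    {"slide": [0,0,-0.009],"spin": 13,"hand": 0},
    {"slide": [0,0,-0.009],"spin": 18,"hand": 0},
    {"slide": [0,0,-0.009],"spin": 23,"hand": 0},
    {"slide": [0,0,-0.009],"spin": 28,"hand": 0},
    {"slide": [0,0,-0.009],"spin": 33,"hand": 0},
    {"slide": [0,0,-0.009],"spin": 36,"hand": 0},
    {"slide": [0,0,-0.009],"spin": 36,"hand": 0}
  ]
}}

```text
time_s: 4.15
ee_pos: [0.4839, 0.1846, 0.1345]
tool_rot: [[-0.949, -0.314, -0.0], [-0.314, 0.949, -0.0], [0.0, -0.0, -1.0]]
force: [-0.1, -0.3, -3.5]
width: 0.0101
gripper_force: 45.0
```

{"api": "servo_tool", "payload": {
  "rows": [
    {"slide": [0,0,0],"spin": 3,"hand": 0},
    {"slide": [0,-0.0005,0],"spin": 8,"hand": 0},
    {"slide": [0,-0.001,0],"spin": 13,"hand": 0},
    {"slide": [0,-0.0015,0],"spin": 18,"hand": 0},
    {"slide": [0,-0.002,0],"spin": 23,"hand": 0},
    {"slide": [0,-0.0025,0],"spin": 28,"hand": 0},
    {"slide": [0,-0.003,0],"spin": 33,"hand": 0},
    {"slide": [0,-0.0034,0],"spin": 35.7,"hand": 0},
    {"slide": [0,-0.0034,0],"spin": 35.7,"hand": 0},
    {"slide": [0,-0.0034,0],"spin": 35.7,"hand": 0},
    {"slide": [0,-0.0034,0],"spin": 35.7,"hand": 0}
  ]
}}

```text
time_s: 5.07
ee_pos: [0.4851, 0.1815, 0.1346]
tool_rot: [[-0.955, 0.296, -0.0], [0.296, 0.955, 0.0], [0.0, 0.0, -1.0]]
force: [-0.1, 0.3, -3.4]
width: 0.0093
gripper_force: 45.0
```

```bash
python3 - <<'E'
from h import *
a=snap('wrist','w2');s=snap('scene','s2')
print(get_state()['ee_pos'],get_state()['joints'],get_state()['moment'])
B=cv2.resize(s['pixels'][190:350,310:490],None,fx=2.4,fy=2.4,interpolation=3)
A=cv2.resize(a['pixels'][100:320,180:460],None,fx=1.28,fy=1.28)
c=np.zeros((384,358+432,3),np.uint8);c[:A.shape[0],:A.shape[1]]=A;c[:B.shape[0],358:358+B.shape[1]]=B
cv2.imwrite('pics/c2.png',c[:,:,::-1])
E
```

```text
[0.4851097  0.18143979 0.13454656] [-0.6857727   0.35298389  0.30435224  2.02956314 -0.14818814  0.77952255
  0.97574626] [ 0.02589323  0.01810744 -0.00617152]
```

View pics/c2.png

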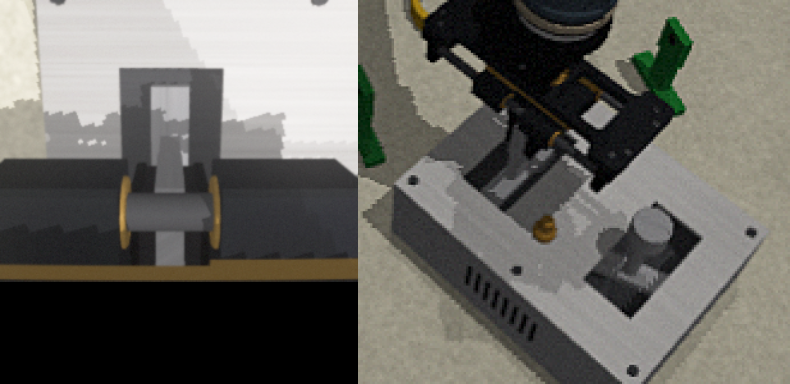

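The foot lies along the opening: the light strip is centred between its sides in the wrist view at crop (170,130). I'll lift it straight out.

{"api": "servo_tool", "payload": {
  "rows": [
    {"slide": [0,0,-0.004],"spin": 0,"hand": 0},
    {"slide": [0,0,-0.01],"spin": 0,"hand": 0},
    {"slide": [0,0,-0.016],"spin": 0,"hand": 0},
    {"slide": [0,0,-0.022],"spin": 0,"hand": 0},
    {"slide": [0,0,-0.028],"spin": 0,"hand": 0},
    {"slide": [0,0,-0.034],"spin": 0,"hand": 0},
    {"slide": [0,0,-0.04],"spin": 0,"hand": 0},
    {"slide": [0,0,-0.05],"spin": 0,"hand": 0},
    {"slide": [0,0,-0.06],"spin": 0,"hand": 0},
    {"slide": [0,0,-0.075],"spin": 0,"hand": 0},
    {"slide": [0,0,-0.09],"spin": 0,"hand": 0},
    {"slide": [0,0,-0.105],"spin": 0,"hand": 0},
    {"slide": [0,0,-0.115],"spin": 0,"hand": 0},
    {"slide": [0,0,-0.12],"spin": 0,"hand": 0},
    {"slide": [0,0,-0.12],"spin": 0,"hand": 0}
  ]
}}

```text
time_s: 6.42
ee_pos: [0.4857, 0.1816, 0.2559]
tool_rot: [[-0.954, 0.298, 0.002], [0.298, 0.954, 0.001], [-0.002, 0.002, -1.0]]
force: [0.4, 0.6, -3.1]
width: 0.0094
gripper_force: 45.0
```

```bash
python3 - <<'E'
from h import *
s=snap('top','t3');S=snap('scene','s3')
A=cv2.resize(s['pixels'][115:225,365:460],None,fx=4,fy=4,interpolation=3)
B=cv2.resize(S['pixels'][170:270,140:260],None,fx=3.3,fy=3.3,interpolation=3)
c=np.zeros((440,380+396,3),np.uint8);c[:A.shape[0],:A.shape[1]]=A;c[:B.shape[0],380:380+B.shape[1]]=B
cv2.imwrite('pics/c3.png',c[:,:,::-1])
print(get_state()['force'],get_state()['width'])
E
```

```text
[-0.472268    0.6697771  -3.41052577] 0.009555135008274726
```

View pics/c3.png

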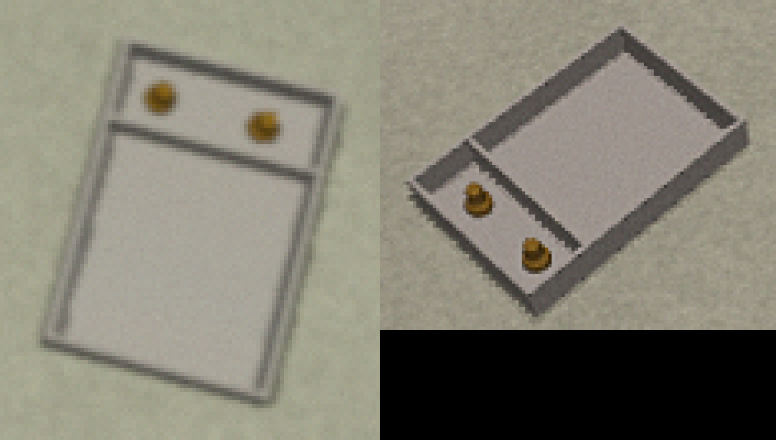

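The bracket is out and held. The crop shows the wide bay with rim corners at top-crop (43,343), (270,402), (110,125) and (320,178), and the fittings beyond the divider.

```bash
python3 - <<'E'
from h import *
s=load('t3');S=load('s3')
T=lambda q:np.array(q)/4+[365,115]
C=lambda q:(np.array(q)-[380,0])/3.3+[140,170]
for n,p in(('top',ray(s,T([(43,343),(270,402),(320,178),(110,125)]),.03)),('scene',ray(S,C([(622,28),(747,122),(580,250),(472,141)]),.03))):
    print(n,p[:,:2].round(3),p.mean(0).round(4),[np.linalg.norm(p[i]-p[i-1]).round(3) for i in range(4)])
st=get_state();R=np.array(st['tool_rot']);print((R.T@(p.mean(0)-st['ee_pos'])).round(4))
E
```

```text
top [[ 0.462 -0.151]
 [ 0.43  -0.289]
 [ 0.57  -0.321]
 [ 0.6   -0.191]] [ 0.5156 -0.2379  0.03  ] [np.float64(0.144), np.float64(0.142), np.float64(0.144), np.float64(0.133)]
scene [[ 0.44  -0.279]
 [ 0.47  -0.146]
 [ 0.617 -0.187]
 [ 0.579 -0.312]] [ 0.5265 -0.2312  0.03  ] [np.float64(0.143), np.float64(0.137), np.float64(0.152), np.float64(0.13)]
[-0.163  -0.3811  0.2242]
```

{"api": "servo_tool", "payload": {
  "rows": [
    {"slide": [-0.005,-0.0125,0],"spin": 0,"hand": 0},
    {"slide": [-0.015,-0.037,0],"spin": 0,"hand": 0},
    {"slide": [-0.026,-0.065,0],"spin": 0,"hand": 0},
    {"slide": [-0.037,-0.092,0],"spin": 0,"hand": 0},
    {"slide": [-0.048,-0.12,0],"spin": 0,"hand": 0},
    {"slide": [-0.06,-0.148,0],"spin": -1,"hand": 0},
    {"slide": [-0.071,-0.176,0],"spin": -2,"hand": 0},
    {"slide": [-0.082,-0.203,0],"spin": -3,"hand": 0},
    {"slide": [-0.094,-0.231,0],"spin": -4,"hand": 0},
    {"slide": [-0.105,-0.259,0],"spin": -4,"hand": 0},
    {"slide": [-0.116,-0.287,0],"spin": -4,"hand": 0},
    {"slide": [-0.127,-0.314,0],"spin": -4,"hand": 0},
    {"slide": [-0.138,-0.342,0],"spin": -4,"hand": 0},
    {"slide": [-0.147,-0.365,0],"spin": -4,"hand": 0},
    {"slide": [-0.154,-0.38,0],"spin": -4,"hand": 0},
    {"slide": [-0.157,-0.388,0],"spin": -4,"hand": 0},
    {"slide": [-0.157,-0.388,0],"spin": -4,"hand": 0},
    {"slide": [-0.157,-0.388,0],"spin": -4,"hand": 0},
    {"slide": [-0.157,-0.388,0],"spin": -4,"hand": 0}
  ]
}}

```text
time_s: 8.1
ee_pos: [0.5192, -0.2341, 0.254]
tool_rot: [[-0.973, 0.229, -0.001], [0.229, 0.973, 0.002], [0.001, 0.001, -1.0]]
force: [0.1, -0.3, -3.4]
width: 0.0096
gripper_force: 45.0
```

```bash
python3 - <<'E'
from h import *
S=snap('scene','s4')
print(get_state()['ee_pos'])
cv2.imwrite('pics/c4.png',cv2.resize(S['pixels'][90:290,110:310],None,fx=2.8,fy=2.8,interpolation=3)[:,:,::-1])
E
```

```text
[ 0.51935052 -0.23397896  0.25412121]
```

View pics/c4.png

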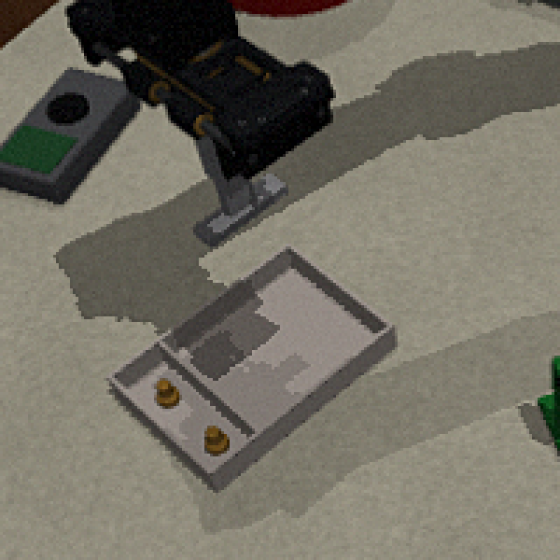

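The bracket hangs upright (foot at crop (240,210)) above the bay. Lowering now.

{"api": "servo_tool", "payload": {
  "rows": [
    {"slide": [0,0,0.01],"spin": 0,"hand": 0},
    {"slide": [0,0,0.03],"spin": 0,"hand": 0},
    {"slide": [0,0,0.05],"spin": 0,"hand": 0},
    {"slide": [0,0,0.07],"spin": 0,"hand": 0},
    {"slide": [0,0,0.09],"spin": 0,"hand": 0},
    {"slide": [0,0,0.11],"spin": 0,"hand": 0},
    {"slide": [0,0,0.13],"spin": 0,"hand": 0},
    {"slide": [0,0,0.145],"spin": 0,"hand": 0},
    {"slide": [0,0,0.156],"spin": 0,"hand": 0},
    {"slide": [0,0,0.163],"spin": 0,"hand": 0},
    {"slide": [0,0,0.167],"spin": 0,"hand": 0},
    {"slide": [0,0,0.168],"spin": 0,"hand": 0},
    {"slide": [0,0,0.168],"spin": 0,"hand": 0},
    {"slide": [0,0,0.168],"spin": 0,"hand": 0}
  ]
}}

```text
time_s: 9.32
ee_pos: [0.5199, -0.236, 0.0873]
tool_rot: [[-0.973, 0.231, 0.002], [0.231, 0.973, -0.0], [-0.002, -0.0, -1.0]]
force: [-0.3, -0.3, -3.4]
width: 0.0098
gripper_force: 45.0
```

{"api": "servo_tool", "payload": {
  "rows": [
    {"slide": [0,0,0.001],"spin": 0,"hand": 0},
    {"slide": [0,0,0.002],"spin": 0,"hand": 0},
    {"slide": [0,0,0.003],"spin": 0,"hand": 0},
    {"slide": [0,0,0.004],"spin": 0,"hand": 0},
    {"slide": [0,0,0.004],"spin": 0,"hand": 0},
    {"slide": [0,0,0.004],"spin": 0,"hand": 0}
  ]
}}

```text
time_s: 9.82
ee_pos: [0.5192, -0.2357, 0.0824]
tool_rot: [[-0.973, 0.231, -0.0], [0.231, 0.973, 0.0], [0.0, 0.0, -1.0]]
force: [0.3, -0.3, -3.0]
width: 0.0095
gripper_force: 45.0
```

{"api": "servo_tool", "payload": {
  "rows": [
    {"slide": [0,0,0.0005],"spin": 0,"hand": 0},
    {"slide": [0,0,0.001],"spin": 0,"hand": 0},
    {"slide": [0,0,0.0015],"spin": 0,"hand": 0},
    {"slide": [0,0,0.002],"spin": 0,"hand": 0},
    {"slide": [0,0,0.002],"spin": 0,"hand": 0},
    {"slide": [0,0,0.002],"spin": 0,"hand": 0}
  ]
}}

```text
time_s: 10.32
ee_pos: [0.5192, -0.2357, 0.0805]
tool_rot: [[-0.973, 0.231, -0.0], [0.231, 0.973, 0.0], [0.0, 0.0, -1.0]]
force: [0.2, -0.1, -3.2]
width: 0.01
gripper_force: 45.0
```

{"api": "servo_tool", "payload": {
  "rows": [
    {"slide": [0,0,0.0005],"spin": 0,"hand": 0},
    {"slide": [0,0,0.0005],"spin": 0,"hand": 0},
    {"slide": [0,0,0.001],"spin": 0,"hand": 0},
    {"slide": [0,0,0.001],"spin": 0,"hand": 0}
  ]
}}

```text
time_s: 10.65
ee_pos: [0.5193, -0.2358, 0.0796]
tool_rot: [[-0.973, 0.231, 0.0], [0.231, 0.973, 0.0], [-0.0, 0.0, -1.0]]
force: [0.0, -0.0, -2.2]
width: 0.0098
gripper_force: 45.0
```

{"api": "servo_tool", "payload": {
  "rows": [
    {"slide": [0,0,0.0005],"spin": 0,"hand": 0},
    {"slide": [0,0,0.0005],"spin": 0,"hand": 0},
    {"slide": [0,0,0.0005],"spin": 0,"hand": 0}
  ]
}}

```text
time_s: 10.9
ee_pos: [0.5193, -0.2358, 0.0796]
tool_rot: [[-0.973, 0.231, 0.0], [0.231, 0.973, 0.0], [-0.0, 0.0, -1.0]]
force: [-1.6, 0.8, 5.0]
width: 0.0101
gripper_force: 45.0
```

In contact: the force has turned to +5 N. Releasing gently, then going straight up.

{"api": "servo_tool", "payload": {
  "rows": [
    {"slide": [0,0,0],"spin": 0,"hand": 0.1},
    {"slide": [0,0,0],"spin": 0,"hand": 0.15},
    {"slide": [0,0,0],"spin": 0,"hand": 0.2},
    {"slide": [0,0,0],"spin": 0,"hand": 0.3},
    {"slide": [0,0,0],"spin": 0,"hand": 0.4},
    {"slide": [0,0,0],"spin": 0,"hand": 0.5},
    {"slide": [0,0,0],"spin": 0,"hand": 0.5},
    {"slide": [0,0,0],"spin": 0,"hand": 0.5},
    {"slide": [0,0,-0.01],"spin": 0,"hand": 0.5},
    {"slide": [0,0,-0.025],"spin": 0,"hand": 0.5},
    {"slide": [0,0,-0.045],"spin": 0,"hand": 0.5},
    {"slide": [0,0,-0.07],"spin": 0,"hand": 0.5},
    {"slide": [0,0,-0.1],"spin": 0,"hand": 0.5},
    {"slide": [0,0,-0.13],"spin": 0,"hand": 0.5},
    {"slide": [0,0,-0.16],"spin": 0,"hand": 0.5},
    {"slide": [0,0,-0.18],"spin": 0,"hand": 0.5},
    {"slide": [0,0,-0.18],"spin": 0,"hand": 0.5},
    {"slide": [0,0,-0.18],"spin": 0,"hand": 0.5}
  ]
}}

```text
time_s: 12.4
ee_pos: [0.5197, -0.2361, 0.2608]
tool_rot: [[-0.973, 0.231, 0.003], [0.231, 0.973, -0.0], [-0.003, 0.0, -1.0]]
force: [0.2, 1.0, -0.2]
width: 0.0435
gripper_force: 0.0
```

```bash
python3 - <<'E'
from h import *
S=snap('scene','s5')
print(get_state()['ee_pos'])
cv2.imwrite('pics/c5.png',cv2.resize(S['pixels'][100:380,100:500],None,fx=2,fy=2,interpolation=3)[:,:,::-1])
E
```

```text
[ 0.51900408 -0.2356217   0.25927545]
```

View pics/c5.png

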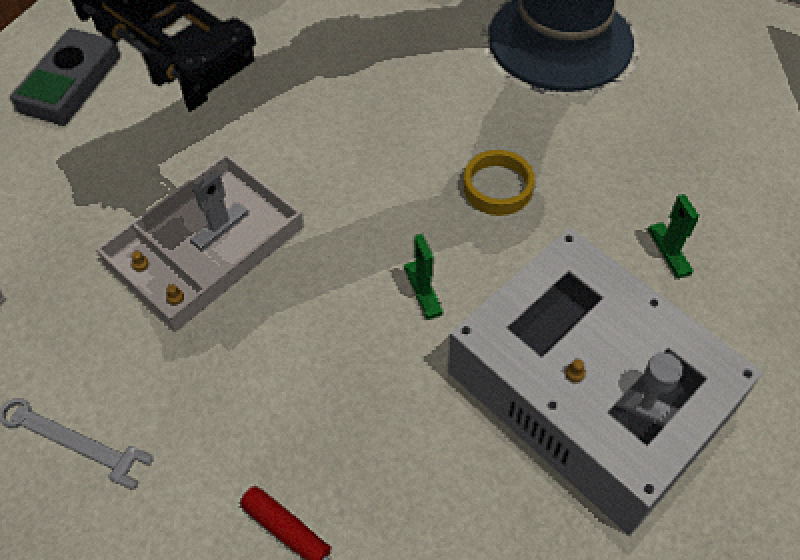

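The lock bracket stands upright in the wide bay at crop (215,215). Its opening is empty, the knob bracket and fitting are undisturbed, and the gripper is clear.

```bash
python3 -c "
from bench import sign_off
print(sign_off())"
```

```text
the job is handed in; nothing more can be done
None
```

The lock bracket was turned under the guard plate, lifted straight out and stood upright in the tray's wide compartment; the knob bracket was left in place, and the job was handed in at about 12.5 s.

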